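# Seat the centring cone in its taper cup and check that it rocks free

### The job

Put the steel centring cone, small end down, into the taper cup it matches (the smaller of the two flanged cups) and press it fully home, holding a push of about 15 N for half a second and never going above 30 N. Then check that it has not jammed: with the cone still in the cup, tilt it about 5 degrees so that it leans against the cup's inside for a moment, let it drop back upright and fully home, and let go. The cup only stands on the table, so do not shove it along, and leave everything else where it is.

Things in the scene. Friction and masses are not known exactly. Their poses are not given: they have to be found in the camera images.
- cone_mid (a point): Loose steel centring cone, 87 mm tall, upright on its small end. From below: oiled 40 mm taper, 27 mm widening to 56 mm diameter (20 degrees per side), a 5 mm band 56 mm across, then a 24 x 24 mm square shank 42 mm tall to grip it by. This point: on the axis, half-way up, 43.5 mm above the small end, 1.5 mm below the foot of the shank. z: axis, up; x and y are square to the shank's flats.
- cone: The same cone (0.5 to 0.8 kg); its origin is the centre of the small end's face, axes as for cone_mid. Lifted about 5 mm off its seat it can lean about 5 degrees before it touches the cup's inside; set down in the cup and let go, it slides home and centres itself.
- cup_rim (a point): Centre of the smaller (matching) cup's mouth, level with the top of its round steel housing (80 mm outside, 63 mm inside diameter), 72 mm above the table; z up. The taper ring inside is shimmed: its upper edge lies 0 to 12 mm below this point, different every time and not measured, so feel for the seat. With the cone fully home, cone_mid is between 1 mm below and 12 mm above this point.
- cup: The same smaller cup; origin at the centre of its underside, on the table. Round foot 110 mm across, 20 mm thick. Whole cup 2.4 kg, standing loose on the table. Inside the housing a rigid aluminium taper ring with the cone's own taper (20 degrees per side), 50 mm inside diameter at its upper edge, 36 mm deep.
- bigcup: The larger cup; origin at the centre of its underside. Leave alone.
- bigcup_rim (a point): Centre of the mouth of the larger taper cup, at the top of its housing 72 mm above the table: looks alike, but 99 mm outside and 83 mm inside diameter, foot 124 mm across. The cone does not fit it; not used.
- spacer: Loose steel ring, 52 mm outside, 30 mm inside, 20 mm tall; origin at its underside. Leave alone.
- brush: Loose wire brush with a yellow handle, lying. Leave alone.
- spanner: Loose steel spanner, lying. Leave alone.
- bolt: Loose hexagon bolt standing on its 26 mm head, 40 mm tall. Leave alone.
- pliers: Loose pliers with green handles, 150 mm long, lying. Leave alone.
- strips: Loose pack of aluminium strips, 60 x 140 x 8 mm. Leave alone.
Mind the look-alikes: they are no part of the job. What is shaped like the cup but brown or orange is not meant.

How it is judged:
On the way, in this order (a step that is already met when the one before it is completed fails the run):
1. upright within 2.5 degrees and centred within 3 mm in the smaller cup, the cone is pushed in with about 8 N or more for 0.3 s (cup on the table with over 37 N, own weight 23.5 N) (contact force between cup and table above 37 N and angle between cone_mid's own z axis and vertical below 0.044 rad and horizontal distance between cone_mid and cup_rim below 0.003 m and z of cone_mid in the frame of cup_rim below 0.016 m), for 0.3 s.
2. still in the cup, the cone leans by more than 2.5 degrees and touches the cup's inside (angle between cone_mid's own z axis and vertical between 0.044 and 0.35 rad and contact force between cone and cup above 0.3 N and horizontal distance between cone_mid and cup_rim below 0.015 m and z of cone_mid in the frame of cup_rim below 0.026 m), for 0.1 s.
At the end, for the whole second after the job is handed in: The cone sits fully home in the smaller cup: upright within 1.7 degrees, its axis within 3 mm of the cup's, its middle between 4 mm below and 15 mm above the housing's top, at rest with its weight on the cup, released (angle between cone_mid's own z axis and vertical below 0.03 rad and horizontal distance between cone_mid and cup_rim below 0.003 m and z of cone_mid in the frame of cup_rim between -0.004 and 0.015 m and linear speed of cone below 0.01 m/s and contact force between cone and cup above 1 N); the robot touches nothing.
It fails at once if the cone is forced into the cup with more than about 30 N (cup on the table with more than 65 N) (contact force between cup and table above 65 N).
It fails at once if a bystander is pushed more than 30 mm from its place (distance of any of spacer, brush, spanner, bolt, pliers, strips, bigcup from where it was at the start of the episode above 0.03 m).
It fails at once if the smaller cup is shoved more than 8 mm from its place (distance of cup_rim from where it was at the start of the episode above 0.008 m).
It also fails if it takes over 56 s, if anything falls off the work surface, if the arm or the gripper's body presses on something with over 40 N, if the wrist force passes 120 N, or if a joint passes its speed limit or range.

### The arm

A 7-joint arm with a two-finger parallel gripper is mounted at the origin on the work surface. World frame = base frame: x ahead of the robot, y to its left, z up, the work surface at z = 0. Lengths are in m, angles in rad, forces in N, time in s.
With the tool pointing down it reaches from about 0.35 to 0.9 m from the base axis. Payload 8.1 kg.
Tool frame: the origin (TCP) lies midway between the tips of the shut fingers; the grasp point (between the pads) lies 19 mm behind it; z points along the fingers, y is the line along which they close (so a half turn about z gives the same grasp; the last joint's range is limited). The gripper opens to 85 mm and grips with 20 to 120 N. Pads are 22 mm wide; open, the fingers measure 114 mm over their backs; the gripper's body (76 mm by 85 mm) begins 54 mm behind the grasp point. The pads swing forward as they close: fully open they stand 13 mm farther back than shut.
Start: joints at [1.124, 0.434, 0.025, 1.573, -0.012, 1.134, -0.075], TCP at [0.211, -0.588, 0.231] pointing down, gripper open.
Joint ranges: [-2.62, 2.62], [-0.44, 2.09], [-1.27, 1.32], [0.08, 2.57], [-1.32, 4.46], [0.12, 2], [-2.74, 2.74]. Speed limits (rad/s): [2.22, 2.22, 3.01, 3.01, 3.14, 3.14, 3.14].

### API

Orientations are given as a rotation vector (axis times angle).
In Python, from bench import ctrl gives the robot as it stands. The module is installed in compiled form; this text tells all that it offers.
- The arm moves only by the tool move_arm, never from a script. Its argument "motion" is a list of rows, each a list of 7 numbers: the shift along the tool's x, y, z scaled (see below), then the turn, a rotation vector about the tool's x, y, z scaled (see below), then the opening, from -1 (shut) to 1 (fully open), so that 0 is half open. A call has 1 to 12 rows; each row is the pose to reach, as a shift and turn from the pose commanded when the call began, along the tool's axes at that moment, turning the shorter way round; what a row does not reach only later rows make up. The controller multiplies each number of a shift by 120 mm and each number of a turn by pi rad. A row lasts 1/12 s, in which the tool goes at most 41.7 mm and 7.16 degrees, less where a joint would pass 70% of its speed; a pose out of reach is approached as far as the arm can. A call with a number of a shift or a turn outside -1 to 1 is refused whole. A call with a gripper value outside its range is refused whole. The fingers move at their own pace and stop on an object; the grip force is fixed at half the most. Time passes only in rows, so rows that repeat a pose let the fingers close. It gives the time, the measured TCP pose, the force, the opening and the grip force at its end, in the units of the state.
- ctrl.state(): the state, without advancing time (a new reading comes with each control period).
- ctrl.grab_frame(name): name is "scene" or "top" or "wrist"; returns the picture (480x640x3 uint8, blue, green, red); there is no depth.
- ctrl.camera_params(name): a dict with "fx", "fy", "cx", "cy" (pixels), "R" (3x3) and "t" (3): a world point X has camera coordinates R X + t; the wrist camera has in their place "T_tool_cam" (4x4, takes a point from camera to tool coordinates, whose origin is the TCP and whose axes are the flange's). Camera axes: x right, y down, z forward; pixel columns grow to the right and rows downward; lengths in m; the calibration is good to about 2 mm. A picture is of the moment at which its call begins: read the wrist's pose just before it. camera_params takes no time and is no camera call.
- ctrl.sign_off(): hands the job in; it is judged then, once.
The state is a dict: "t": time; "joint_positions": joint angles; "qd": joint speeds; "tau": joint torques, N m; "position": TCP position; "ee_rot": TCP orientation; "wrist_force": force on the tool from outside, world axes, zero at the start; "torque": the same for the moment, N m; "grip_width": opening from 0.0 (shut) to 1.0 (fully open); "finger_force": force on a finger pad.
Only numpy, scipy, OpenCV 4.12 (cv2) and the standard library are available. Lean on these libraries where they do the work, as an engineer would, in place of code of your own. Each camera call takes 0.05 s, during which the arm holds its last target. There are 200 camera calls.

## Working session

There is one attempt and no reset: what is moved stays moved. The work goes in short steps, Python scripts to look and compute and a tool call to move; the robot and the scene stay as the last step left them, time stands still between calls to the robot, and variables do not carry over. Pictures are saved under pics/ and viewed, at most 10 in all, crops included, and the job is handed in when it is done.

Besides the shell and the picture viewer there is one more tool, called after "Emit:" as name(argument=value, ...), one argument or row to a line, values as JSON. move_arm: Moves the arm, as the interface text tells. Its arguments: {"type":"object","properties":{"motion":{"type":"array","items":{"type":"array","items":{"type":"number"}}}},"required":["motion"]}

```bash
mkdir -p pics
python3 - <<'E'
from bench import ctrl
import cv2,numpy as np
s=ctrl.state();print({k:np.round(v,3) for k,v in s.items()})
for n in("top","scene"):
    cv2.imwrite(f"pics/{n}0.png",ctrl.grab_frame(n)); print({k:np.round(v,4).tolist() for k,v in ctrl.camera_params(n).items()})
print({k:np.round(v,4).tolist() for k,v in ctrl.camera_params("wrist").items()})
E
```

```text
{'t': np.float64(0.0), 'joint_positions': array([ 1.124,  0.435,  0.025,  1.574, -0.012,  1.134, -0.075]), 'qd': array([ 0.001,  0.001, -0.001,  0.   ,  0.001, -0.001,  0.001]), 'tau': array([-0.0000e+00, -6.7046e+01,  1.0250e+00, -3.1621e+01,  1.6000e-02,
        1.3000e-02,  0.0000e+00]), 'position': array([ 0.21 , -0.588,  0.23 ]), 'ee_rot': array([-3.094e+00, -5.370e-01,  1.000e-03]), 'wrist_force': array([ 0.387, -0.481, -0.524]), 'torque': array([ 0.012, -0.01 , -0.04 ]), 'finger_force': np.float64(0.0), 'grip_width': np.float64(1.002)}
{'fx': 503.7543, 'fy': 503.7543, 'cx': 325.4484, 'cy': 233.4557, 'R': [[-0.0032, -0.9998, -0.0187], [-0.9839, 0.0065, -0.1789], [0.1789, 0.0178, -0.9837]], 't': [0.0175, 0.557, 1.1741]}
{'fx': 465.3157, 'fy': 465.3157, 'cx': 319.0449, 'cy': 237.5922, 'R': [[-0.6403, 0.7681, 0.0062], [0.4379, 0.3717, -0.8186], [-0.631, -0.5215, -0.5743]], 't': [0.36, -0.1597, 1.4034]}
{'fx': 346.2696, 'fy': 346.2696, 'cx': 318.2738, 'cy': 241.6677, 'T_tool_cam': [[0.0002, -0.9542, -0.2991, 0.0773], [1.0, 0.0003, -0.0003, 0.001], [0.0004, -0.2991, 0.9542, -0.1424], [0.0, 0.0, 0.0, 1.0]]}
```

View pics/top0.png

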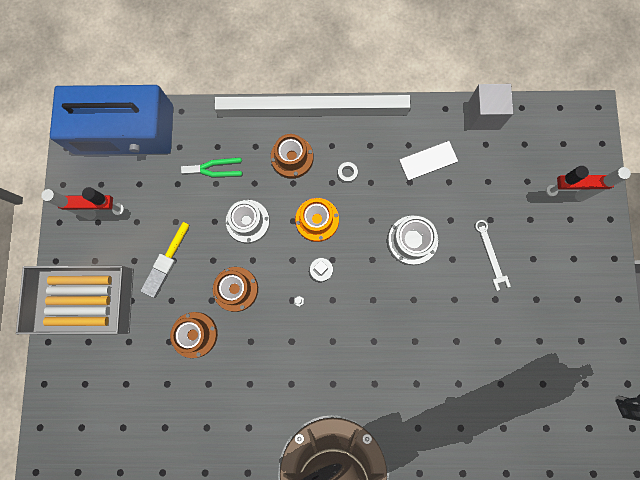

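View pics/scene0.png

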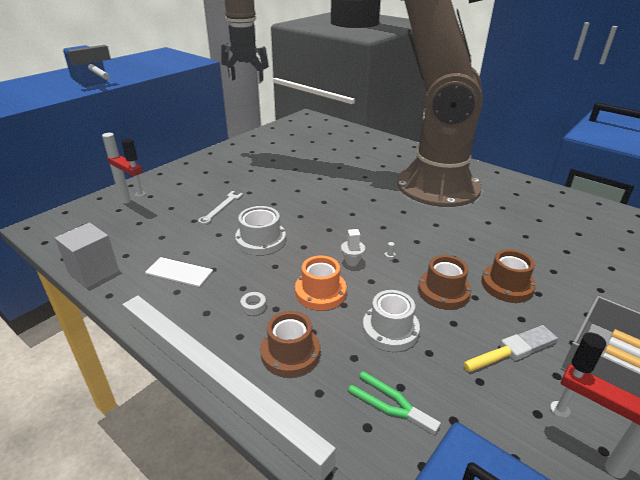

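The top view shows the cone at about (321,270), with the bolt near it at (299,301). The matching steel cup is at (247,220) and the big cup at (413,238). Next I measure the cone and the cup.

```bash
cat > h.py <<'E'
from bench import ctrl
import cv2,numpy as np
from scipy.spatial.transform import Rotation as Ro
def tool():
    s=ctrl.state(); return Ro.from_rotvec(s["ee_rot"]),np.array(s["position"])
def ray(name,uv,pose=None):
    c=ctrl.camera_params(name); d=np.array([(uv[0]-c["cx"])/c["fx"],(uv[1]-c["cy"])/c["fy"],1])
    if name=="wrist":
        T=np.array(c["T_tool_cam"]);R,p=pose
        return R.apply(T[:3,3])+p, R.apply(T[:3,:3]@d)
    R=np.array(c["R"]);return -R.T@np.array(c["t"]),R.T@d
def onz(name,uv,z,pose=None):
    o,d=ray(name,uv,pose);return o+d*(z-o[2])/d[2]
def show():
    s=ctrl.state();R,p=tool()
    print("t",round(s["t"],2),"p",np.round(p,4),"Rz",np.round(R.as_matrix(),3).tolist(),"F",np.round(s["wrist_force"],1),"T",np.round(s["torque"],2),"w",round(s["grip_width"],3),"ff",round(s["finger_force"],1))
E
python3 - <<'E'
from h import *
im=cv2.imread("pics/top0.png")
for uv,z in(((321,267),.087),((247,217),.072),((413,236),.072),((299,300),.03)): print(uv,onz("top",uv,z).round(4))
a=cv2.resize(im[240:320,270:370],None,fx=4,fy=4,interpolation=cv2.INTER_CUBIC)
b=cv2.resize(im[180:260,200:300],None,fx=4,fy=4,interpolation=cv2.INTER_CUBIC)
cv2.imwrite("pics/c.png",np.hstack([a,b]))
E
```

```text
(321, 267) [0.4711 0.0247 0.087 ]
(247, 217) [0.5947 0.2032 0.072 ]
(413, 236) [ 0.5456 -0.1937  0.072 ]
(299, 300) [0.3978 0.0796 0.03  ]
```

View pics/c.png

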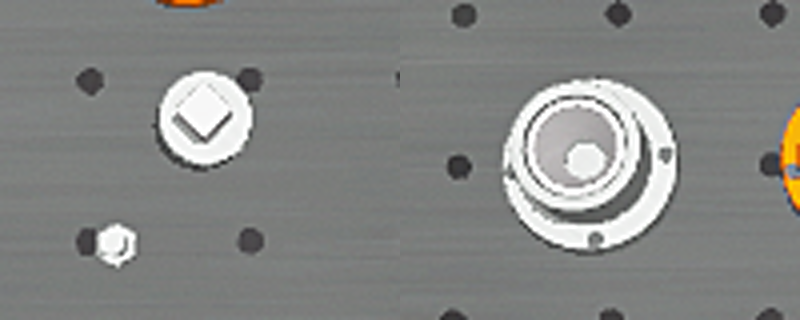

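Top crop: the cone's shank is a diamond centred at crop (203,109), so its flats are at about 45°. The small cup's mouth is centred at about (578,151).

```bash
cat >> h.py <<'E'
def pose_down(yaw): # yaw = world angle of tool y (closing line), tool z down
    y=np.array([np.cos(yaw),np.sin(yaw),0]);z=np.array([0,0,-1.]);return Ro.from_matrix(np.c_[np.cross(y,z),y,z])
def to(p,Rt=None,frm=None):
    R,q=frm or tool(); sh=R.inv().apply(np.array(p)-q)/.12
    tu=(R.inv()*Rt).as_rotvec()/np.pi if Rt is not None else np.zeros(3)
    print("shift",sh.round(3),"turn",tu.round(4), "deg",np.linalg.norm(tu)*180)
E
python3 - <<'E'
from h import *
im=cv2.imread("pics/top0.png")
q=np.array([onz("top",(270+(u-1.5)/4,240+(v-1.5)/4),.087)[:2] for u,v in((205,80),(234,110),(203,138),(173,109))])
c=q.mean(0);print(q.round(4),"c",c)
e=np.diff(np.r_[q,q[:1]],axis=0);print(np.degrees(np.arctan2(e[:,1],e[:,0])),np.linalg.norm(e,axis=1))
print("cup",onz("top",(200+(178-1.5)/4,180+(151-1.5)/4),.072))
show()
for d in(45,-135,135,-45): print(d);to([*c,.231],pose_down(np.radians(d)))
E
```

```text
[[0.4884 0.025 ]
 [0.4707 0.0082]
 [0.4545 0.0262]
 [0.4715 0.0437]] c [0.4712559  0.02577007]
[-136.36028911  131.92985908   45.74281028  -47.84756222] [0.0244266  0.02429387 0.02437183 0.02518593]
cup [0.59380803 0.21016589 0.072     ]
t 0.1 p [ 0.2105 -0.588   0.2306] Rz [[0.941, 0.337, -0.001], [0.337, -0.941, 0.001], [-0.0, -0.001, -1.0]] F [ 0.1  0.7 -0.3] T [ 0.01 -0.06 -0.01] w 1.001 ff 0.0
45
shift [ 3.770e+00 -4.083e+00  2.000e-03] turn [-3.000e-04 -4.000e-04 -6.406e-01] deg 115.30443684841353
-135
shift [ 3.770e+00 -4.083e+00  2.000e-03] turn [-4.000e-04  3.000e-04  3.594e-01] deg 64.69562017676978
135
shift [ 3.770e+00 -4.083e+00  2.000e-03] turn [-1.000e-04  6.000e-04  8.594e-01] deg 154.69558526357721
-45
shift [ 3.770e+00 -4.083e+00  2.000e-03] turn [-4.000e-04 -1.000e-04 -1.406e-01] deg 25.30453534981422
```

Emit:
move_arm(
  motion=[
    [0.25, -0.27, 0, 0, 0, 0, 1],
    [0.5, -0.54, 0, 0, 0, 0, 1],
    [0.75, -0.82, 0, 0, 0, 0, 1],
    [0.75, -0.82, 0, 0, 0, 0, 1],
  ],
)

```text
t: 0.43
position: [0.2655, -0.4589, 0.2309]
ee_rot: [-3.09, -0.547, -0.002]
wrist_force: [0.7, 0.9, -0.3]
grip_width: 0.994
finger_force: 0.0
```

Emit:
move_arm(
  motion=[
    [0.25, -0.27, 0, 0, 0, 0, 1],
    [0.5, -0.54, 0, 0, 0, 0, 1],
    [0.75, -0.82, 0, 0, 0, 0, 1],
    [0.75, -0.82, 0, 0, 0, 0, 1],
  ],
)

```text
t: 0.77
position: [0.3163, -0.3362, 0.2312]
ee_rot: [-3.091, -0.548, -0.001]
wrist_force: [1.2, -0.1, -0.2]
grip_width: 0.998
finger_force: 0.0
```

Emit:
move_arm(
  motion=[
    [0.25, -0.27, 0, 0, 0, 0, 1],
    [0.5, -0.54, 0, 0, 0, 0, 1],
    [0.75, -0.82, 0, 0, 0, 0, 1],
    [0.75, -0.82, 0, 0, 0, 0, 1],
  ],
)

```text
t: 1.1
position: [0.3676, -0.2136, 0.2315]
ee_rot: [-3.092, -0.548, -0.002]
wrist_force: [-0.7, 0.1, -0.2]
grip_width: 1.0
finger_force: 0.0
```

Emit:
move_arm(
  motion=[
    [0.25, -0.27, 0, 0, 0, -0.04, 1],
    [0.5, -0.54, 0, 0, 0, -0.08, 1],
    [0.75, -0.82, 0, 0, 0, -0.12, 1],
    [0.75, -0.82, 0, 0, 0, -0.15, 1],
    [0.75, -0.82, 0, 0, 0, -0.19, 1],
    [0.75, -0.82, 0, 0, 0, -0.23, 1],
    [0.75, -0.82, 0, 0, 0, -0.27, 1],
    [0.75, -0.82, 0, 0, 0, -0.3, 1],
    [0.75, -0.82, 0, 0, 0, -0.3, 1],
  ],
)

```text
t: 1.85
position: [0.4169, -0.0968, 0.2311]
ee_rot: [-2.509, -1.889, 0.0]
wrist_force: [-0.2, 0.9, 0.2]
grip_width: 0.999
finger_force: 0.0
```

Run:
```python
from h import *
show();print(np.round(ctrl.state()["joint_positions"],2));to([.4712,.0258,.231],pose_down(np.radians(44)))
```

```text
t 1.85 p [ 0.4169 -0.0968  0.2311] Rz [[0.276, 0.961, -0.001], [0.961, -0.276, 0.0], [0.0, -0.001, -1.0]] F [-0.2  0.9  0.2] T [-0.    0.03  0.04] w 0.999 ff 0.0
[ 0.49  0.15 -0.43  1.99  0.07  1.02 -0.25]
shift [1.107e+00 1.530e-01 1.000e-03] turn [-2.000e-04 -1.000e-04 -3.336e-01] deg 60.04163525841217
```

Emit:
move_arm(
  motion=[
    [0.25, 0.04, 0, 0, 0, -0.037, 1],
    [0.5, 0.08, 0, 0, 0, -0.074, 1],
    [0.75, 0.12, 0, 0, 0, -0.111, 1],
    [1, 0.15, 0, 0, 0, -0.148, 1],
    [1, 0.15, 0.1, 0, 0, -0.185, 1],
    [1, 0.15, 0.2, 0, 0, -0.222, 1],
    [1, 0.15, 0.3, 0, 0, -0.259, 1],
    [1, 0.15, 0.4, 0, 0, -0.296, 1],
    [1, 0.15, 0.4, 0, 0, -0.334, 1],
    [1, 0.15, 0.4, 0, 0, -0.334, 1],
  ],
)

```text
t: 2.68
position: [0.4674, 0.0132, 0.1825]
ee_rot: [-1.228, -2.889, 0.001]
wrist_force: [0.0, -0.2, 0.2]
grip_width: 1.002
finger_force: 0.0
```

Run:
```python
from h import *
show();cv2.imwrite("pics/w1.png",ctrl.grab_frame("wrist"))
```

```text
t 2.68 p [0.4674 0.0132 0.1825] Rz [[-0.694, 0.72, -0.002], [0.72, 0.694, 0.0], [0.001, -0.001, -1.0]] F [ 0.  -0.2  0.2] T [ 0.04  0.04 -0.04] w 1.002 ff 0.0
```

View pics/w1.png

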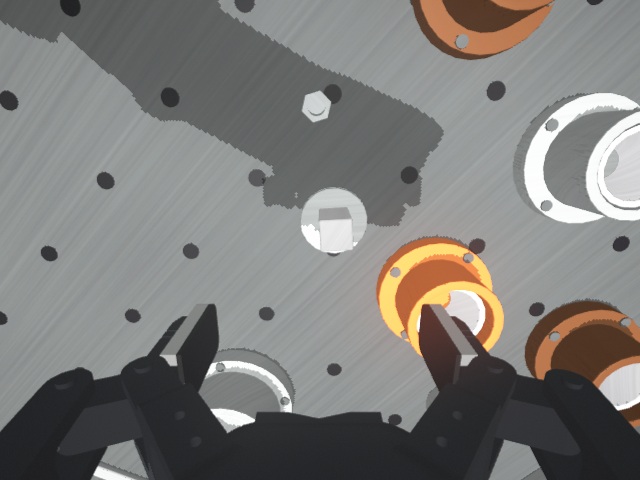

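Wrist view: the cone's band is centred at about (334,220), and the shank's top face covers about (320–353, 221–251). The bolt is clear at (316,106) and the fingers are clear of everything.

Run:
```python
from h import *
im=cv2.imread("pics/w1.png");g=cv2.cvtColor(im,6)
print(g[196:258:4,312:362:4])
cen=lambda z,uv:onz("wrist",uv,z,tool())
# edges of top face: rows profile in middle
print("col336",g[200:256,336].tolist());print("row236",g[236,310:362].tolist())
m=cv2.inRange(g[180:260,295:375],170,255)
cs,_=cv2.findContours(m,cv2.RETR_EXTERNAL,cv2.CHAIN_APPROX_NONE);c=max(cs,key=cv2.contourArea);(u,v),r=cv2.minEnclosingCircle(c);print(u+295,v+180,r,cen(.045,(u+295,v+180)))
```

```text
[[170 206 207 207 206 206 206 206 206 206 205 153 107]
 [208 209 210 211 209 210 210 209 207 207 207 208 164]
 [204 205 206 206 207 207 207 206 205 205 204 202 200]
 [200 199 181 173 165 165 159 155 155 206 206 205 205]
 [203 204 159 157 158 157 157 155 154 161 203 202 202]
 [198 199 159 159 159 159 157 156 154 157 203 202 203]
 [200 201 189 208 211 219 222 223 226 231 184 204 204]
 [203 204 230 237 235 236 234 232 233 235 193 206 205]
 [254 198 223 234 235 235 231 234 236 234 200 199 198]
 [254 254 218 235 235 233 231 233 233 233 207 206 207]
 [254 254 216 235 233 231 232 233 232 229 211 205 205]
 [254 254 204 234 230 232 234 233 231 231 203 202 163]
 [253 254 206 232 230 232 232 232 229 228 217 204 160]
 [158 225 222 229 230 233 230 228 231 227 211 160 154]
 [158 161 156 177 165 237 250 169 159 162 159 152 158]
 [161 158 158 160 156 127 152 160 161 160 152 159 155]]
col336 [210, 209, 207, 208, 207, 203, 201, 182, 159, 156, 156, 156, 157, 157, 157, 158, 157, 158, 158, 188, 222, 235, 235, 235, 234, 234, 233, 232, 231, 231, 232, 231, 231, 232, 233, 233, 232, 231, 233, 235, 234, 234, 233, 231, 232, 232, 233, 231, 230, 231, 222, 253, 250, 148, 89, 96]
row236 [254, 254, 254, 254, 254, 254, 254, 254, 254, 243, 216, 229, 234, 235, 235, 234, 234, 234, 233, 233, 232, 230, 231, 231, 232, 232, 232, 232, 235, 235, 233, 232, 234, 233, 232, 232, 233, 231, 229, 229, 230, 227, 211, 189, 206, 205, 205, 205, 205, 205, 205, 204]
333.2624702453613 220.83966827392578 33.82463836669922 [0.47315201 0.02627498 0.045     ]
```

Run:
```python
from h import *
p=onz("wrist",(336.3,234.8),.087,tool());print(p)
c=(p[:2]+np.array([.4731,.0263]))/2;print(c)
to([*c,.053]);to([*c,.11])
```

```text
[0.47342175 0.02665681 0.087     ]
[0.47326087 0.02647841]
shift [0.048 0.109 1.083] turn [0. 0. 0.] deg 0.0
shift [0.048 0.109 0.608] turn [0. 0. 0.] deg 0.0
```

Emit:
move_arm(
  motion=[
    [0.05, 0.11, 0.2, 0, 0, 0, 1],
    [0.05, 0.11, 0.5, 0, 0, 0, 1],
    [0.05, 0.11, 0.8, 0, 0, 0, 1],
    [0.05, 0.11, 1, 0, 0, 0, 1],
    [0.05, 0.11, 1, 0, 0, 0, 1],
    [0.05, 0.11, 1, 0, 0, 0, 1],
  ],
)

```text
t: 3.23
position: [0.4729, 0.0271, 0.0632]
ee_rot: [-1.237, -2.886, 0.002]
wrist_force: [0.4, 1.2, 0.9]
grip_width: 0.996
finger_force: 0.0
```

Emit:
move_arm(
  motion=[
    [0, 0, 0.08, 0, 0, 0, 0.3],
    [0, 0, 0.08, 0, 0, 0, 0],
    [0, 0, 0.08, 0, 0, 0, -0.3],
    [0, 0, 0.08, 0, 0, 0, -1],
    [0, 0, 0.08, 0, 0, 0, -1],
    [0, 0, 0.08, 0, 0, 0, -1],
    [0, 0, 0.08, 0, 0, 0, -1],
    [0, 0, 0.08, 0, 0, 0, -1],
  ],
)

```text
t: 3.9
position: [0.4737, 0.027, 0.0545]
ee_rot: [1.232, 2.889, 0.0]
wrist_force: [-1.1, 0.1, 6.9]
grip_width: 0.278
finger_force: 59.1
```

Run:
```python
from h import *
show()
```

```text
t 3.9 p [0.4737 0.027  0.0545] Rz [[-0.692, 0.722, 0.001], [0.722, 0.692, -0.0], [-0.001, 0.001, -1.0]] F [-1.1  0.1  6.9] T [-0.06  0.29  0.03] w 0.278 ff 59.1
```

Emit:
move_arm(
  motion=[
    [0, 0, -0.1, 0, 0, 0, -1],
    [0, 0, -0.3, 0, 0, 0, -1],
    [0, 0, -0.6, 0, 0, 0, -1],
    [0, 0, -0.9, 0, 0, 0, -1],
    [0, 0, -1, 0, 0, 0, -1],
    [0, 0, -1, 0, 0, 0, -1],
  ],
)

```text
t: 4.4
position: [0.4748, 0.0273, 0.1765]
ee_rot: [1.231, 2.885, 0.003]
wrist_force: [0.5, -0.5, -7.5]
grip_width: 0.272
finger_force: 60.4
```

Run:
```python
from h import *
show();p=tool()[1];to([.594,.210,p[2]])
```

```text
t 4.4 p [0.4748 0.0273 0.1765] Rz [[-0.692, 0.722, 0.005], [0.722, 0.692, -0.0], [-0.004, 0.004, -1.0]] F [ 0.5 -0.5 -7.5] T [-0.04 -0.08 -0.03] w 0.272 ff 60.4
shift [0.412 1.771 0.005] turn [0. 0. 0.] deg 0.0
```

Emit:
move_arm(
  motion=[
    [0, 0.25, 0, 0, 0, 0, -1],
    [0, 0.5, 0, 0, 0, 0, -1],
    [0, 0.75, 0, 0, 0, 0, -1],
    [0, 1, 0, 0, 0, 0, -1],
    [0, 1, 0, 0, 0, 0, -1],
  ],
)

```text
t: 4.82
position: [0.5622, 0.1151, 0.1719]
ee_rot: [-1.227, -2.891, -0.006]
wrist_force: [1.5, 1.5, -6.5]
grip_width: 0.269
finger_force: 62.3
```

Emit:
move_arm(
  motion=[
    [0, 0.2, 0, 0, 0, 0, -1],
    [0, 0.45, 0, 0, 0, 0, -1],
    [0, 0.65, 0, 0, 0, 0, -1],
    [0, 0.77, 0, 0, 0, 0, -1],
    [0, 0.77, 0, 0, 0, 0, -1],
    [0, 0.77, 0, 0, 0, 0, -1],
  ],
)

```text
t: 5.32
position: [0.6254, 0.1742, 0.1709]
ee_rot: [-1.229, -2.888, 0.004]
wrist_force: [-1.1, -0.3, -8.0]
grip_width: 0.273
finger_force: 63.0
```

Run:
```python
from h import *
show();cv2.imwrite("pics/w2.png",ctrl.grab_frame("wrist"))
```

```text
t 5.32 p [0.6254 0.1742 0.1709] Rz [[-0.693, 0.721, -0.004], [0.721, 0.693, -0.001], [0.002, -0.004, -1.0]] F [-1.1 -0.3 -8. ] T [-0.12 -0.    0.  ] w 0.273 ff 63.0
```

View pics/w2.png

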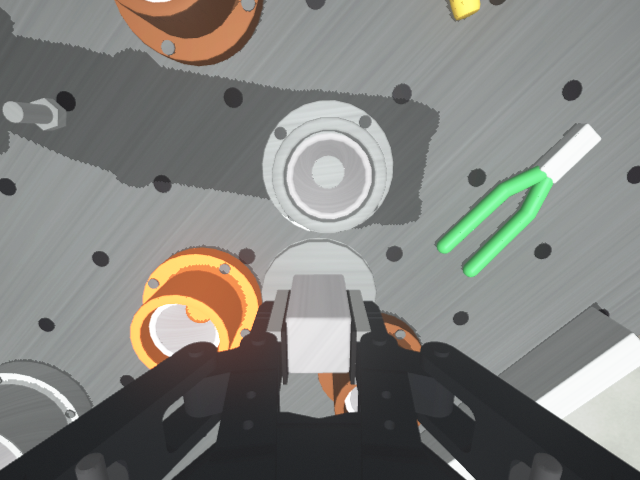

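Wrist view: the matching cup is right ahead, its bore edge centred at about (331,174) with a radius of about 44 px. The cone hangs straight in the fingers at (320,290).

Run:
```python
from h import *
im=cv2.imread("pics/w2.png");g=cv2.cvtColor(im,6)
print(g[173,262:400].tolist());print(g[100:240,330].tolist())
crop=cv2.resize(g[95:240,255:400],None,fx=4,fy=4,interpolation=2)
for R in((130,230),):
    c=cv2.HoughCircles(crop,cv2.HOUGH_GRADIENT_ALT,1,1,param1=120,param2=.7,minRadius=60,maxRadius=280)
    if c is not None:
        for u,v,r in c[0][:,:3]:
            uv=(255+(u-1.5)/4,95+(v-1.5)/4);print(np.round(uv,1),r/4,onz("wrist",uv,.072,tool()).round(4))
```

```text
[135, 197, 209, 209, 208, 207, 208, 208, 208, 203, 181, 191, 194, 197, 199, 201, 201, 203, 205, 203, 190, 157, 127, 128, 150, 215, 233, 237, 238, 231, 221, 197, 183, 180, 179, 178, 179, 179, 178, 179, 178, 177, 177, 180, 180, 178, 180, 179, 181, 188, 215, 214, 214, 214, 215, 215, 213, 213, 213, 213, 213, 212, 212, 212, 211, 211, 211, 211, 211, 212, 211, 213, 212, 213, 213, 212, 214, 214, 215, 216, 216, 211, 189, 172, 172, 171, 170, 172, 172, 171, 169, 170, 169, 168, 171, 173, 174, 174, 172, 170, 169, 169, 173, 199, 221, 229, 234, 231, 226, 189, 122, 123, 134, 173, 202, 210, 211, 210, 211, 209, 207, 206, 203, 191, 174, 202, 202, 200, 201, 198, 170, 105, 105, 105, 105, 106, 106, 106]
[164, 200, 207, 209, 211, 209, 208, 208, 210, 215, 217, 217, 214, 213, 215, 219, 215, 178, 193, 201, 208, 213, 213, 214, 211, 209, 207, 208, 201, 182, 138, 184, 214, 228, 237, 236, 235, 229, 221, 198, 174, 170, 168, 169, 167, 165, 165, 166, 165, 167, 167, 164, 165, 166, 166, 175, 204, 209, 211, 212, 213, 212, 213, 214, 216, 216, 213, 213, 215, 217, 215, 215, 213, 211, 213, 217, 216, 215, 214, 212, 211, 208
[... 1967 characters left out ...]

[316.1 179.9] 34.363552 [0.5932 0.2044 0.072 ]
[339.1 175.6] 37.024418 [0.6026 0.2175 0.072 ]
[328.9 188.9] 34.123863 [0.6039 0.2061 0.072 ]
[335.1 186.4] 32.621685 [0.6059 0.2103 0.072 ]
[341.9 180.1] 31.229275 [0.6062 0.2166 0.072 ]
[314.1 183.9] 45.29885 [0.5941 0.2014 0.072 ]
[326.4 172.4] 34.329945 [0.5948 0.213  0.072 ]
[321.4 159.4] 28.985413 [0.5862 0.2169 0.072 ]
[331.6 158.9] 29.208797 [0.591 0.222 0.072]
[318.1 184.4] 30.184332 [0.5964 0.2031 0.072 ]
[313.1 180.1] 31.32266 [0.5918 0.2028 0.072 ]
[323.4 187.4] 33.712887 [0.6004 0.2042 0.072 ]
[338.1 161.6] 29.640404 [0.5955 0.2237 0.072 ]
[317.1 163.9] 28.678436 [0.5862 0.2127 0.072 ]
[327.1 171.9] 16.376926 [0.5949 0.2136 0.072 ]
```

Run:
```python
from h import *
R,p=tool()
cup=onz("wrist",(328.9,174.7),.072,(R,p)); ct=R.inv().apply(cup-p);print(cup,ct)
# band outline: lower edge limb and sides
print(((ct[:2]-np.array([.0015,.0015]))/.12).round(3))
to([*cup[:2],p[2]])
to([*cup[:2],p[2]],pose_down(np.arctan2(.693,.721)))
```

```text
[0.59711947 0.21306604 0.072     ] [0.04794441 0.00772975 0.09929218]
[0.387 0.052]
shift [0.401 0.061 0.   ] turn [0. 0. 0.] deg 0.0
shift [0.401 0.061 0.   ] turn [-0.0013 -0.0004 -0.0002] deg 0.24181950149024398
```

Emit:
move_arm(
  motion=[
    [0.15, 0.02, 0, 0, 0, 0, -1],
    [0.3, 0.05, 0, 0, 0, 0, -1],
    [0.39, 0.05, 0, 0, 0, 0, -1],
    [0.39, 0.05, 0.1, 0, 0, 0, -1],
    [0.39, 0.05, 0.25, 0, 0, 0, -1],
    [0.39, 0.05, 0.35, 0, 0, 0, -1],
    [0.39, 0.05, 0.35, 0, 0, 0, -1],
    [0.39, 0.05, 0.35, 0, 0, 0, -1],
  ],
)

```text
t: 6.03
position: [0.598, 0.2106, 0.1306]
ee_rot: [-1.233, -2.888, 0.003]
wrist_force: [-0.3, -0.0, -7.1]
grip_width: 0.269
finger_force: 62.9
```

Run:
```python
from h import *
show();cv2.imwrite("pics/w3.png",ctrl.grab_frame("wrist"));to([.5971,.2131,.1])
```

```text
t 6.03 p [0.598  0.2106 0.1306] Rz [[-0.692, 0.722, -0.002], [0.722, 0.692, -0.002], [0.0, -0.003, -1.0]] F [-0.3 -0.  -7.1] T [-0.02 -0.09 -0.07] w 0.269 ff 62.9
shift [0.019 0.001 0.264] turn [0. 0. 0.] deg 0.0
```

View pics/w3.png

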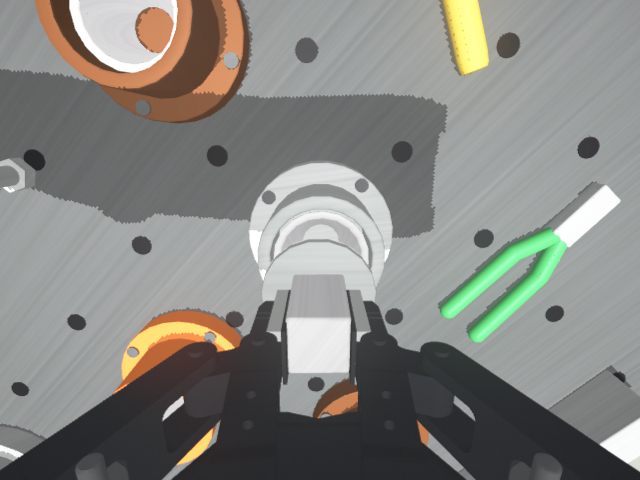

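Wrist view: the cone hangs over the cup mouth. The band's columns are about 263–377 and the housing's about 258–386. I check the centring numerically.

Run:
```python
from h import *
g=cv2.cvtColor(cv2.imread("pics/w3.png"),6)
for r in(240,245,252,270,285): print(r,g[r,240:290].tolist(),g[r,360:400].tolist())
print(g[155:245,320].tolist())
```

```text
240 [169, 170, 173, 173, 173, 173, 174, 173, 172, 195, 248, 255, 255, 255, 255, 255, 255, 255, 255, 249, 194, 206, 210, 210, 213, 214, 214, 216, 217, 216, 216, 211, 196, 147, 135, 135, 154, 216, 235, 238, 240, 239, 235, 229, 220, 193, 186, 185, 185, 187] [234, 238, 238, 239, 229, 173, 133, 134, 137, 163, 206, 210, 214, 212, 212, 211, 210, 210, 209, 208, 206, 197, 181, 194, 209, 209, 209, 209, 210, 210, 208, 197, 173, 168, 166, 165, 162, 162, 163, 164]
245 [172, 174, 174, 173, 172, 169, 168, 168, 169, 171, 220, 254, 255, 255, 255, 255, 255, 255, 247, 196, 208, 211, 213, 213, 214, 216, 217, 217, 218, 217, 208, 187, 141, 137, 167, 232, 237, 239, 240, 240, 235, 229, 213, 190, 189, 190, 190, 189, 191, 192] [225, 232, 237, 239, 239, 239, 230, 173, 133, 134, 153, 196, 208, 214, 215, 215, 215, 215, 215, 215, 214, 213, 206, 191, 186, 210, 209, 210, 210, 209, 197, 169, 163, 163, 164, 165, 164, 164, 164, 162]
252 [168, 170, 169, 170, 170, 168, 167, 165, 164, 166, 167, 169, 204, 253, 255, 255, 255, 235, 205, 207, 209, 210, 212, 213, 215, 215, 217, 216, 211, 197, 149, 136, 137, 160, 222, 239, 241
[... 930 characters left out ...]
02, 202, 203, 202, 202, 203, 202, 203, 203, 202] [205, 204, 204, 204, 205, 204, 205, 205, 204, 204, 204, 204, 204, 202, 190, 188, 217, 167, 165, 167, 168, 170, 169, 167, 166, 166, 164, 162, 161, 162, 165, 166, 166, 164, 165, 164, 163, 162, 160, 163]
[114, 114, 113, 113, 114, 124, 137, 142, 206, 220, 219, 221, 221, 220, 220, 219, 221, 223, 225, 225, 223, 222, 222, 225, 225, 222, 219, 214, 213, 155, 140, 143, 142, 141, 140, 140, 141, 140, 143, 143, 146, 182, 214, 219, 221, 222, 223, 221, 220, 218, 214, 214, 208, 205, 201, 218, 228, 240, 246, 244, 240, 235, 230, 208, 184, 178, 177, 177, 178, 198, 218, 220, 218, 219, 220, 222, 221, 218, 219, 220, 221, 222, 221, 215, 171, 148, 151, 199, 214, 215]
```

Emit:
move_arm(
  motion=[
    [0.01, 0.01, 0.05, 0, 0, 0, -1],
    [0.01, 0.01, 0.12, 0, 0, 0, -1],
    [0.01, 0.01, 0.18, 0, 0, 0, -1],
    [0.01, 0.01, 0.23, 0, 0, 0, -1],
    [0.01, 0.01, 0.25, 0, 0, 0, -1],
    [0.01, 0.01, 0.25, 0, 0, 0, -1],
    [0.01, 0.01, 0.25, 0, 0, 0, -1],
  ],
)

```text
t: 6.67
position: [0.5985, 0.2137, 0.1015]
ee_rot: [-1.232, -2.89, 0.0]
wrist_force: [-0.8, 0.5, -7.2]
grip_width: 0.271
finger_force: 62.9
```

Emit:
move_arm(
  motion=[
    [0, 0, 0.01, 0, 0, 0, -1],
    [0, 0, 0.02, 0, 0, 0, -1],
    [0, 0, 0.03, 0, 0, 0, -1],
    [0, 0, 0.03, 0, 0, 0, -1],
    [0, 0, 0.03, 0, 0, 0, -1],
  ],
)

```text
t: 7.08
position: [0.5985, 0.2137, 0.0981]
ee_rot: [1.232, 2.89, -0.0]
wrist_force: [0.2, 0.3, -7.4]
grip_width: 0.269
finger_force: 62.9
```

Emit:
move_arm(
  motion=[
    [0, 0, 0.005, 0, 0, 0, -1],
    [0, 0, 0.01, 0, 0, 0, -1],
    [0, 0, 0.01, 0, 0, 0, -1],
  ],
)

```text
t: 7.33
position: [0.5985, 0.2137, 0.0968]
ee_rot: [-1.232, -2.89, 0.0]
wrist_force: [-0.4, 0.2, -6.9]
grip_width: 0.27
finger_force: 63.0
```

Emit:
move_arm(
  motion=[
    [0, 0, 0.005, 0, 0, 0, -1],
    [0, 0, 0.01, 0, 0, 0, -1],
    [0, 0, 0.01, 0, 0, 0, -1],
  ],
)

```text
t: 7.58
position: [0.5985, 0.2134, 0.0955]
ee_rot: [-1.232, -2.89, 0.001]
wrist_force: [-0.5, -0.2, -7.8]
grip_width: 0.27
finger_force: 63.1
```

Emit:
move_arm(
  motion=[
    [0, 0, 0.005, 0, 0, 0, -1],
    [0, 0, 0.01, 0, 0, 0, -1],
    [0, 0, 0.01, 0, 0, 0, -1],
  ],
)

```text
t: 7.83
position: [0.5984, 0.2131, 0.0942]
ee_rot: [-1.233, -2.89, 0.002]
wrist_force: [-1.4, -3.3, -6.6]
grip_width: 0.273
finger_force: 63.1
```

Emit:
move_arm(
  motion=[
    [-0.003, -0.007, 0, 0, 0, 0, -1],
    [-0.003, -0.007, 0, 0, 0, 0, -1],
    [-0.003, -0.007, 0.005, 0, 0, 0, -1],
    [-0.003, -0.007, 0.01, 0, 0, 0, -1],
    [-0.003, -0.007, 0.01, 0, 0, 0, -1],
  ],
)

```text
t: 8.25
position: [0.5982, 0.2126, 0.0931]
ee_rot: [1.232, 2.89, -0.001]
wrist_force: [0.3, -1.5, -5.9]
grip_width: 0.273
finger_force: 63.1
```

Emit:
move_arm(
  motion=[
    [-0.008, -0.004, 0.003, 0, 0, 0, -1],
    [-0.008, -0.004, 0.006, 0, 0, 0, -1],
    [-0.008, -0.004, 0.01, 0, 0, 0, -1],
    [-0.008, -0.004, 0.01, 0, 0, 0, -1],
  ],
)

```text
t: 8.58
position: [0.5984, 0.2122, 0.0924]
ee_rot: [-1.232, -2.89, -0.001]
wrist_force: [-1.7, 0.4, -3.2]
grip_width: 0.271
finger_force: 63.7
```

Emit:
move_arm(
  motion=[
    [0.004, -0.005, 0.003, 0, 0, 0, -1],
    [0.004, -0.005, 0.006, 0, 0, 0, -1],
    [0.004, -0.005, 0.01, 0, 0, 0, -1],
    [0.004, -0.005, 0.01, 0, 0, 0, -1],
  ],
)

```text
t: 8.92
position: [0.5983, 0.2123, 0.0921]
ee_rot: [1.232, 2.889, 0.002]
wrist_force: [-3.4, -2.0, 6.6]
grip_width: 0.276
finger_force: 65.0
```

Emit:
move_arm(
  motion=[
    [0, -0.004, 0.001, 0, 0, 0, -1],
    [0, -0.007, 0.001, 0, 0, 0, -1],
    [0, -0.007, 0.001, 0, 0, 0, -1],
    [0, -0.007, 0.001, 0, 0, 0, -1],
  ],
)

```text
t: 9.25
position: [0.5982, 0.2122, 0.0921]
ee_rot: [1.231, 2.888, 0.004]
wrist_force: [0.0, -0.9, 7.0]
grip_width: 0.269
finger_force: 64.6
```

Run:
```python
from h import *
show()
```

```text
t 9.25 p [0.5982 0.2122 0.0921] Rz [[-0.692, 0.721, 0.003], [0.721, 0.692, 0.002], [-0.001, 0.003, -1.0]] F [ 0.  -0.9  7. ] T [-0.04  0.16  0.07] w 0.269 ff 64.6
```

Emit:
move_arm(
  motion=[
    [0, 0, 0.001, 0, 0, 0, -1],
    [0, 0, 0.001, 0, 0, 0, -1],
    [0, 0, 0.001, 0, 0, 0, -1],
    [0, 0, 0.001, 0, 0, 0, -1],
    [0, 0, 0.001, 0, 0, 0, -1],
    [0, 0, 0.001, 0, 0, 0, -1],
    [0, 0, 0.001, 0, 0, 0, -1],
    [0, 0, 0.001, 0, 0, 0, -1],
  ],
)

```text
t: 9.92
position: [0.5982, 0.2122, 0.0921]
ee_rot: [1.231, 2.888, 0.004]
wrist_force: [-0.3, 0.7, 8.1]
grip_width: 0.271
finger_force: 65.1
```

Emit:
move_arm(
  motion=[
    [0, 0, -0.01, 0, 0, 0, -1],
    [0, 0, -0.025, 0, 0, 0, -1],
    [0, 0, -0.04, 0, 0, 0, -1],
    [0, 0, -0.055, 0, 0, 0, -1],
    [0, 0, -0.055, 0, 0, 0, -1],
    [0, 0, -0.055, 0, 0, 0, -1],
  ],
)

```text
t: 10.42
position: [0.5969, 0.211, 0.097]
ee_rot: [-1.232, -2.889, 0.001]
wrist_force: [2.0, 1.0, -5.1]
grip_width: 0.273
finger_force: 63.1
```

Emit:
move_arm(
  motion=[
    [0, 0.004, 0, 0.005, 0, 0, -1],
    [0, 0.008, 0, 0.01, 0, 0, -1],
    [0, 0.012, 0, 0.015, 0, 0, -1],
    [0, 0.016, 0, 0.02, 0, 0, -1],
    [0, 0.018, 0, 0.022, 0, 0, -1],
    [0, 0.018, 0, 0.022, 0, 0, -1],
    [0, 0.018, 0, 0.022, 0, 0, -1],
  ],
)

```text
t: 11.0
position: [0.5989, 0.2131, 0.0972]
ee_rot: [-1.221, -2.864, 0.098]
wrist_force: [3.0, 2.0, -5.8]
grip_width: 0.267
finger_force: 63.1
```

Run:
```python
from h import *
show()
```

```text
t 11.0 p [0.5989 0.2131 0.0972] Rz [[-0.692, 0.72, -0.049], [0.721, 0.691, -0.047], [0.0, -0.068, -0.998]] F [ 3.   2.  -5.8] T [ 0.76 -0.98  0.02] w 0.267 ff 63.1
```

Emit:
move_arm(
  motion=[
    [0, 0.004, 0, 0.002, 0, 0, -1],
    [0, 0.004, 0, 0.004, 0, 0, -1],
    [0, 0.004, 0, 0.004, 0, 0, -1],
    [0, 0.004, 0, 0.004, 0, 0, -1],
  ],
)

```text
t: 11.33
position: [0.5993, 0.2133, 0.0975]
ee_rot: [-1.219, -2.859, 0.116]
wrist_force: [4.0, 3.1, -4.4]
grip_width: 0.272
finger_force: 63.3
```

Run:
```python
from h import *
show();cv2.imwrite("pics/s4.png",cv2.resize(ctrl.grab_frame("scene")[240:380,330:470],None,fx=4,fy=4,interpolation=2));to([.598,.2122,.0972],pose_down(np.arctan2(.692,.7215)))
```

```text
t 11.33 p [0.5993 0.2133 0.0975] Rz [[-0.692, 0.719, -0.058], [0.722, 0.69, -0.056], [-0.0, -0.081, -0.997]] F [ 4.   3.1 -4.4] T [ 0.96 -1.1  -0.01] w 0.272 ff 63.3
shift [ 0.001 -0.014  0.003] turn [-0.0258  0.      0.    ] deg 4.638154349895749
```

View pics/s4.png

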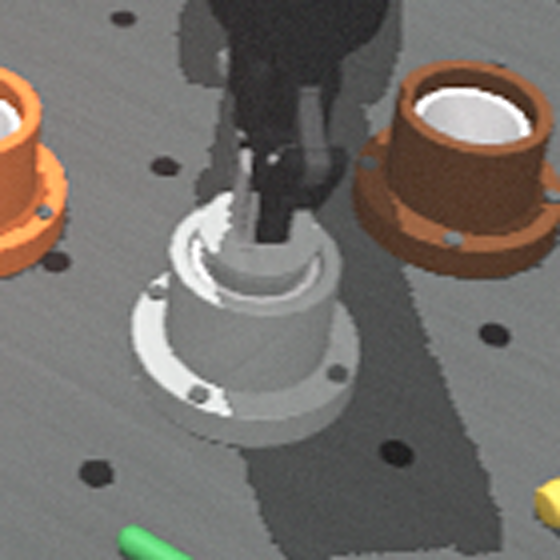

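The crop shows the cone in the cup, its band leaning inside the mouth at about (265,250), with the cup flat on the table. I set it upright and lower it.

Emit:
move_arm(
  motion=[
    [0, -0.004, 0, -0.007, 0, 0, -1],
    [0, -0.008, 0, -0.014, 0, 0, -1],
    [0, -0.012, 0, -0.02, 0, 0, -1],
    [0, -0.015, 0, -0.026, 0, 0, -1],
    [0, -0.015, 0, -0.026, 0, 0, -1],
    [0, -0.015, 0, -0.026, 0, 0, -1],
  ],
)

```text
t: 11.88
position: [0.597, 0.2109, 0.0972]
ee_rot: [-1.232, -2.889, 0.003]
wrist_force: [0.5, 1.4, -6.8]
grip_width: 0.268
finger_force: 63.1
```

Run:
```python
from h import *
show();to([.598,.2122,.0921],pose_down(np.arctan2(.692,.7215)))
```

```text
t 11.88 p [0.597  0.2109 0.0972] Rz [[-0.692, 0.722, -0.002], [0.722, 0.692, -0.002], [0.0, -0.002, -1.0]] F [ 0.5  1.4 -6.8] T [ 0.23 -0.2   0.02] w 0.268 ff 63.1
shift [0.002 0.014 0.042] turn [-0.0007 -0.     -0.    ] deg 0.1277567190801964
```

Emit:
move_arm(
  motion=[
    [0.001, 0.006, 0.005, 0, 0, 0, -1],
    [0.002, 0.01, 0.015, 0, 0, 0, -1],
    [0.002, 0.012, 0.025, 0, 0, 0, -1],
    [0.002, 0.012, 0.035, 0, 0, 0, -1],
    [0.002, 0.012, 0.04, 0, 0, 0, -1],
    [0.002, 0.012, 0.04, 0, 0, 0, -1],
    [0.002, 0.012, 0.04, 0, 0, 0, -1],
  ],
)

```text
t: 12.47
position: [0.5984, 0.2124, 0.0924]
ee_rot: [-1.232, -2.89, 0.002]
wrist_force: [-1.3, -1.3, -4.1]
grip_width: 0.272
finger_force: 63.6
```

Emit:
move_arm(
  motion=[
    [0, 0, 0, 0, 0, 0, -0.3],
    [0, 0, 0, 0, 0, 0, -0.1],
    [0, 0, 0, 0, 0, 0, 0.2],
    [0, 0, 0, 0, 0, 0, 0.2],
    [0, 0, 0, 0, 0, 0, 0.2],
    [0, 0, 0, 0, 0, 0, 0.2],
  ],
)

```text
t: 12.97
position: [0.5988, 0.2131, 0.0928]
ee_rot: [1.232, 2.89, 0.001]
wrist_force: [0.3, -0.2, -0.1]
grip_width: 0.596
finger_force: 0.0
```

Run:
```python
from h import *
show()
```

```text
t 12.97 p [0.5988 0.2131 0.0928] Rz [[-0.692, 0.722, 0.0], [0.722, 0.692, 0.0], [-0.0, 0.001, -1.0]] F [ 0.3 -0.2 -0.1] T [ 0.03 -0.    0.  ] w 0.596 ff 0.0
```

Released. Now I retreat upward and look.

Emit:
move_arm(
  motion=[
    [0, 0, -0.1, 0, 0, 0, 0.2],
    [0, 0, -0.35, 0, 0, 0, 0.2],
    [0, 0, -0.7, 0, 0, 0, 0.2],
    [0, 0, -1, 0, 0, 0, 0.2],
    [0, 0, -1, 0, 0, 0, 0.2],
    [0, 0, -1, 0, 0, 0, 0.2],
  ],
)

```text
t: 13.47
position: [0.5998, 0.214, 0.2163]
ee_rot: [1.231, 2.886, 0.007]
wrist_force: [-0.2, 1.1, -0.7]
grip_width: 0.6
finger_force: 0.0
```

Run:
```python
from h import *
show();a=cv2.resize(ctrl.grab_frame("scene")[260:360,340:440],None,fx=4,fy=4,interpolation=2)
w=cv2.resize(ctrl.grab_frame("wrist")[140:440,120:520],(400,300));cv2.imwrite("pics/f.png",np.hstack([a[:400],cv2.copyMakeBorder(w,0,100,0,0,0)]))
```

```text
t 13.47 p [0.5998 0.214  0.2163] Rz [[-0.692, 0.722, 0.005], [0.722, 0.692, 0.002], [-0.002, 0.005, -1.0]] F [-0.2  1.1 -0.7] T [ 0.03  0.12 -0.05] w 0.6 ff 0.0
```

View pics/f.png

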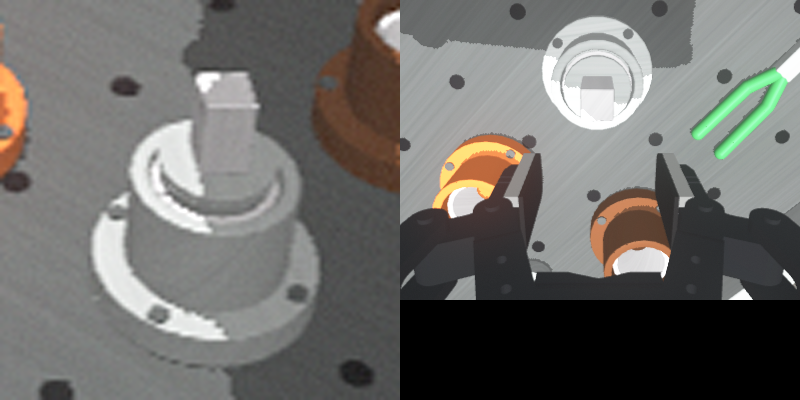

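The left crop shows the cone upright in the cup, its shank top at about (227,88) and the band inside the mouth. The wrist crop shows it centred. A quick triangulation of the shank top confirms the height.

Run:
```python
from h import *
o1,d1=ray("scene",(340+226/4,260+88/4));o2,d2=ray("wrist",(120+197,140+101),tool())
s=np.linalg.lstsq(np.c_[d1,-d2],o2-o1,rcond=None)[0];print(o1+d1*s[0],o2+d2*s[1],onz("wrist",(317,241),.0435+.081,tool()))
```

```text
[0.59698369 0.21144464 0.12158818] [0.59634575 0.21397848 0.12087656] [0.59557592 0.2148023  0.1245    ]
```

```bash
python3 -c "
from bench import ctrl
print(ctrl.sign_off())"
```

```text
the job is handed in; nothing more can be done
None
```

The cone is seated upright in the smaller cup and released. I pressed it home at about 14–15 N for over half a second, then tilted it about 4.6° against the cup's inside and set it back down. The job is handed in, but the sign-off gave no verdict.

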